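Free a jammed sample vessel from a block heater

TASK

Take the jammed sample vessel out of the block heater: press the raised key all the way down, so that the latched key pops up and the guard bar draws back from above the vessel, then rock the vessel from side to side, towards each of the two shoes that hold it in, until it is free. Pull it out and set it down gently, standing upright, on the floor of the steel tray beside the jar and let go. Keep the vessel upright as you carry it, and do not disturb the jar or the other things on the bench.

Things in the scene. Friction and masses are not known exactly. Their poses are not given: they have to be found in the camera images.
- heater: White block heater, fixed, 305 x 180 mm. Origin at the bench under the well's centre, x from the keys (front, -135 mm) to the rear (170 mm), where a 44 mm wide post for the guard bar stands (from x = 75 mm on, 172 mm high), y left, z up. Block top 98 mm above the bench. The well is an open slot, 47 mm along x, 72 mm along y (49 mm in its lowest 10 mm), its floor 8 mm above the bench.
- key_release_top (a point): Centre of the top face of the key that stands up at the start (grey, 60 mm along heater x, 32 mm along y), 95 mm in front of the well, 30 mm to the left of the heater's centre line; 112 mm above the bench when up, 100 mm when down.
- key_release (a joint): Travel of that key in m: 0 = up, 0.012 = fully down. It takes about 4 N, up to about 10 N when pressed fast, and stays where it is left. The two keys and the guard bar are linked rigidly: key_hold rises exactly as far as this key is pressed and the bar draws back five times as far.
- key_hold_top (a point): Centre of the top face of the other, latched key, same size, 30 mm to the right of the heater's centre line, 100 mm above the bench when latched, 112 mm when popped up.
- key_hold (a joint): Rise of the latched key in m: 0 = latched down, 0.012 = popped up. Pressing it down again brings the guard bar back.
- guard_tip (a point): Middle of the front end of the steel guard bar (26 mm wide, 8 mm thick, underside 157 mm above the bench) that comes out of the post along heater -x. At the start it reaches 15 mm past the centre of the well, 4 mm above the vessel's cap; drawn back, its end is 45 mm behind the centre of the well.
- guard (a joint): How far the guard bar is drawn back in m: 0 = over the vessel, 0.06 = fully back.
- shoe_left_tip (a point): Middle of the inner end face of the left grey shoe (40 mm along heater x, 12 mm high, from 81 to 93 mm above the bench). It sticks out of the well's left (+y) wall, at the start to 19 mm from the well's centre, and overlaps the vessel's shoulder by 3 mm from above, 3 mm above it.
- shoe_left (a joint): How far the left shoe has been pushed back to +y of the heater, in m: 0 at the start, 0.015 at its stop. It takes about 8 N (plus a little when fast) and stays where it is left. The shoulder passes once each shoe is pushed back more than 0.003; 0.006 or more leaves easy room.
- shoe_right_tip (a point): The same for the right (-y) shoe.
- shoe_right (a joint): The same for the right shoe, pushed back to -y of the heater.
- vessel: Round sample vessel on the floor of the well, 145 mm high, 0.22 kg +-30 %, origin at the centre of its underside, z up its axis. White foot 38 mm in diameter, 5 mm high; white body 44 mm in diameter up to a flat shoulder at 70 mm; neck 35 mm in diameter up to 100 mm; black cap 40 mm in diameter up to 145 mm. Before rocking, a straight pull lifts it only 3 mm, up to the shoes.
- vessel_cap (a point): Centre of the vessel's cap, on its axis, 122.5 mm above its underside. Moving it to +y or -y of the heater tilts the vessel about that edge of its foot, and its neck pushes that side's shoe back: 17 mm here (0.14 rad) pushes it about 9 mm. The well lets the vessel tilt about 0.2 rad each way.
- tray: Open steel tray fixed to the bench, 200 mm along its x, 130 mm along its y, 25 mm high, walls and floor 4 mm thick, origin at the centre of its underside. It is left or right of the heater; the side changes.
- jar: White jar, 48 mm in diameter, 62 mm high, origin at the centre of its underside, standing in the far (+x) half of the tray. The tray's near (-x) half is empty. Leave alone.
- rack: White rack with capped tubes, 200 x 100 mm, 122 mm high, fixed, on the other side of the heater. Origin at the centre of its underside.
- wash_bottle: Wash bottle, 66 mm in diameter, 185 mm high with its spout, far left of the bench. Origin at the centre of its underside. Leave alone.
- bottle: White wide bottle, 76 mm in diameter, 150 mm high, far right of the bench. Origin at the centre of its underside. Leave alone.
- beaker: Glass beaker, 72 mm in diameter, 90 mm high, behind and right of the heater. Origin at the centre of its underside. Leave alone.
- dish: Flat clear dish, 94 mm in diameter, 18 mm high, behind and left of the heater. Origin at the centre of its underside. Leave alone.
There are look-alikes about, which are no part of the job. Leave any green or orange look-alike of the vessel alone.

How it is judged:
By the outcome, as a careful person would: the job done as asked, in the order asked, and still so for the second after the job is handed in, with the robot touching nothing.
It also fails if it takes over 56 s, if anything falls off the work surface, if the arm or the gripper's body presses on something with over 40 N, if the wrist force passes 120 N, or if a joint passes its speed limit or range.

ROBOT

A 6-joint arm with a two-finger parallel gripper is mounted at the origin on the work surface. World frame = base frame: x ahead of the robot, y to its left, z up, the work surface at z = 0. Lengths are in m, angles in rad, forces in N, time in s.
With the tool pointing down it reaches from about 0.325 to 0.9 m from the base axis. Payload 6.1 kg.
Tool frame: the origin (TCP) lies midway between the tips of the shut fingers; the grasp point (between the pads) lies 19 mm behind it; x points along the fingers, y is the direction in which the jaws open and shut, and the axes are right-handed (so a half turn about x gives the same grasp; the last joint's range is limited). The gripper opens to 85 mm and grips with 20 to 120 N. Pads are 22 mm wide; open, the fingers measure 114 mm over their backs; the gripper's body (76 mm by 85 mm) begins 54 mm behind the grasp point. The pads swing forward as they close: fully open they stand 13 mm farther back than shut.
Start: joints at [1.017, 0.22, 1.526, -0, 1.395, -0.126], TCP at [0.259, 0.569, 0.194] pointing down, gripper open.
Joint ranges: [-2.98, 2.98], [-0.91, 2.08], [0.09, 2.57], [-1.24, 4.39], [0.2, 2.65], [-2.68, 2.68]. Speed limits (rad/s): [2.57, 2.57, 3.01, 3.14, 3.14, 3.14].

INTERFACE

Orientations are given as [roll, pitch, yaw] about the fixed x, y, z axes, in that order (R = Rz(yaw) Ry(pitch) Rx(roll)).
In Python, from plant import movep, move_l, set_joints, gripper_to, hold, inverse_kinematics, observe, get_image, get_calibration, Unreachable, job_done gives the robot as it stands. Calls block until the motion is done:
- movep(position, orientation): joint-space move of the TCP to a pose.
- move_l(position, feed=0.15, rotation=None, max_force=None): straight line of the TCP; rotation=None keeps the orientation; feed is the mean speed in m/s. With max_force (N) it stops when the force on the tool has changed by that much, and returns True; else False.
- set_joints(angles): joint-space move.
- gripper_to(opening, f_grip=None): finger opening in m; f_grip is the grip in N (None keeps the last); returns when the fingers have stopped.
- hold(seconds).
- inverse_kinematics(position, orientation): joint angles nearest the present ones, or None.
- observe(): the state.
- get_image(name): name is "scene" or "top" or "wrist"; returns (picture, depth): 384x512x3 uint8, red, green, blue; 384x512 float32, m along the optical axis (not along the pixel's ray), 0 where there is no reading.
- get_calibration(name): a dict with "intrinsics" (3x3 intrinsics, pixels), "world_from_camera" (4x4, takes a point from camera to world coordinates). Camera axes: x right, y down, z forward; pixel columns grow to the right and rows downward; lengths in m; the calibration is good to about 2 mm. The wrist camera is an equidistant fisheye: a pixel r from the principal point sees the ray r / f radians off the axis. A picture is of the moment at which its call begins: read the wrist's pose just before it. get_calibration takes no time and is no camera call; for the wrist camera it gives the pose at the moment of the call.
A pose or a line that the arm cannot do raises Unreachable and nothing moves.
- job_done(): hands the job in, once; it reports no verdict.
The state is a dict: "time_s": time; "q": joint angles; "joint_velocities": joint speeds; "joint_torque": joint torques, N m; "eef_pos": TCP position; "tcp_rot": TCP orientation; "ft_force": force on the tool from outside, world axes, zero at the start; "torque": the same for the moment, N m; "opening": finger opening in m.
Only numpy, scipy, OpenCV 4.12 (cv2) and the standard library are available. Lean on these libraries where they do the work, as an engineer would, in place of code of your own. Each camera call takes 0.05 s, during which the arm holds its last target.

## Working session

There is one attempt and no reset: what is moved stays moved. The work goes in short steps, each a Python script; the robot and the scene stay as the last script left them, time stands still between calls to the robot, and variables do not carry over. Pictures are saved under pics/ and viewed, and the job is handed in when it is done.

```bash
ls; mkdir -p pics
python3 - <<'E'
from plant import *
import cv2,numpy as np
print(observe())
for n in ["scene","top","wrist"]:
    c=get_calibration(n);im,d=get_image(n)
    print(n,c)
    cv2.imwrite(f"pics/{n}0.png",im[:,:,::-1]);np.savez(f"{n}0.npz",im=im,d=d,K=c["intrinsics"],T=c["world_from_camera"])
E
```

```text
pics
{'time_s': 0.0, 'q': array([ 1.01688333e+00,  2.21248864e-01,  1.52761797e+00, -1.99928623e-05,
        1.39473032e+00, -1.26088511e-01]), 'joint_velocities': array([-0.00173103, -0.00297062, -0.00013281, -0.00033186, -0.0002254 ,
       -0.00181208]), 'joint_torque': array([-5.21655438e-04, -4.96916342e+01, -3.89392126e+01, -3.15334701e-04,
        1.14121891e-02,  2.62493080e-05]), 'eef_pos': array([0.25894351, 0.56807266, 0.19338163]), 'tcp_rot': array([-1.68706886,  1.56879173, -2.11488983]), 'ft_force': array([ 0.90843955, -0.16074395, -0.6153624 ]), 'torque': array([ 9.10911140e-05, -1.57214125e-02,  2.05400319e-02]), 'opening': 0.0854862238176725}
scene {'intrinsics': array([[457.28284324,   0.        , 253.08451746],
       [  0.        , 457.28284324, 190.76965113],
       [  0.        ,   0.        ,   1.        ]]), 'world_from_camera': array([[ 0.8727508 ,  0.28453351, -0.39666955,  1.08857629],
       [ 0.48813603, -0.51766701,  0.70266925, -0.90565152],
       [-0.00540979, -0.80688385, -0.59068536,  0.88002174],
       [ 0.        ,  0.        ,  0.        ,  1.  
[... 290 characters left out ...]

       [-9.99909917e-01,  3.03246109e-04, -1.34188282e-02,
         7.14189822e-03],
       [ 1.33370651e-02, -9.00113993e-02, -9.95851430e-01,
         1.58331499e+00],
       [ 0.00000000e+00,  0.00000000e+00,  0.00000000e+00,
         1.00000000e+00]])}
wrist {'intrinsics': array([[297.31863964,   0.        , 253.23378461],
       [  0.        , 297.31863964, 193.94077798],
       [  0.        ,   0.        ,   1.        ]]), 'world_from_camera': array([[ 0.41491997,  0.87405711,  0.2527164 ,  0.1944241 ],
       [ 0.90985619, -0.3980528 , -0.11711399,  0.59769018],
       [-0.00176985,  0.27852851, -0.96042633,  0.37461798],
       [ 0.        ,  0.        ,  0.        ,  1.        ]])}
```

View pics/scene0.png

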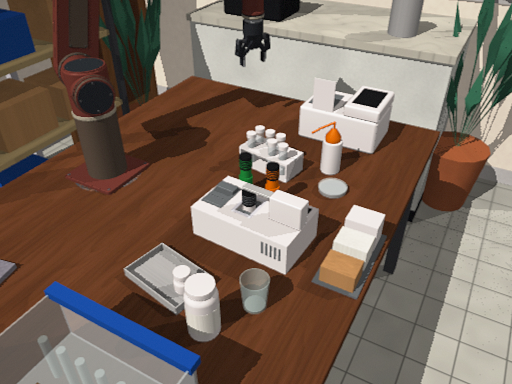

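View pics/top0.png

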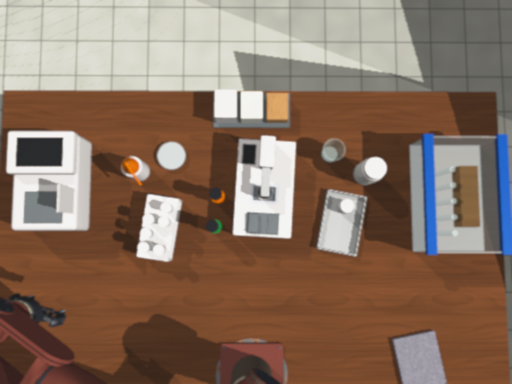

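View pics/wrist0.png

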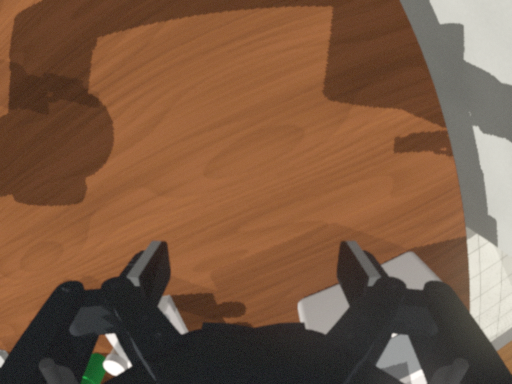

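Top view: heater around (265,188) with keys towards the robot, tray at (342,223) on the right with the jar at (347,205), and rack and orange/green look-alikes on the left. I'll measure the heater and tray.

```bash
cat > h.py <<'E'
import numpy as np,cv2
def load(n):
    z=np.load(n+".npz");return z["im"],z["d"],z["K"],z["T"]
def cast(K,T,uv,zp):
    uv=np.atleast_2d(uv).astype(float)
    r=np.c_[(uv[:,0]-K[0,2])/K[0,0],(uv[:,1]-K[1,2])/K[1,1],np.ones(len(uv))]@T[:3,:3].T
    o=T[:3,3];return o+r*((zp-o[2])/r[:,2])[:,None]
def cloud(d,K,T):
    v,u=np.indices(d.shape);p=np.stack([(u-K[0,2])/K[0,0]*d,(v-K[1,2])/K[1,1]*d,d],-1)
    return p@T[:3,:3].T+T[:3,3]
def rect(pts):
    return cv2.minAreaRect(np.asarray(pts,np.float32)*1000)
E
python3 - <<'E'
from h import *
im,d,K,T=load("top0")
P=cloud(d,K,T)
z=P[:,:,2]
def blob(box,z0,z1,extra=None):
    m=np.zeros(z.shape,bool);a,b,c,e=box;m[b:e,a:c]=1
    m&=(z>z0)&(z<z1)&(d>0)
    return m
m=blob((225,130,305,245),.085,.106); 
v,u=np.nonzero(m);print("heater top",len(u),np.median(z[m]),rect(P[m][:,:2]), cv2.boxPoints(rect(P[m][:,:2])).round(1).tolist())
m=blob((310,180,375,260),.013,.035);print("tray rim",m.sum(),rect(P[m][:,:2]),cv2.boxPoints(rect(P[m][:,:2])).round(1).tolist())
m=blob((310,180,375,260),.05,.075);print("jar",m.sum(),np.median(P[m],0),rect(P[m][:,:2]))
c=im[130:245,225:305];cv2.imwrite("pics/topz.png",cv2.resize(c[:,:,::-1],None,fx=5,fy=5,interpolation=cv2.INTER_CUBIC))
s=load("scene0")[0][160:280,180:330];cv2.imwrite("pics/scenez.png",cv2.resize(s[:,:,::-1],None,fx=5,fy=5,interpolation=cv2.INTER_CUBIC))
E
```

```text
heater top 4445 0.09732482714128654 ((603.9016723632812, -38.95488739013672), (180.28976440429688, 305.729736328125), 86.50762176513672) [[445.79998779296875, -119.5999984741211], [751.0, -138.1999969482422], [762.0, 41.70000076293945], [456.79998779296875, 60.29999923706055]]
tray rim 351 ((519.4853515625, -301.94366455078125), (131.40988159179688, 248.32041931152344), 78.80783081054688) [[384.8999938964844, -342.29998779296875], [628.5, -390.5], [654.0, -261.6000061035156], [410.3999938964844, -213.39999389648438]]
jar 155 [ 0.5498791  -0.30771487  0.06474953] ((582.7472534179688, -330.1867980957031), (41.31904602050781, 125.4221420288086), 54.73796463012695)
```

View pics/topz.png

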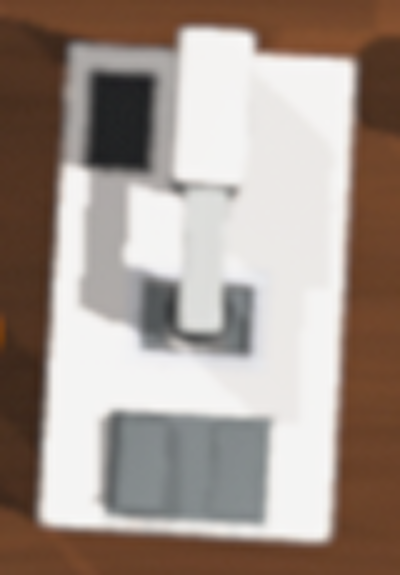

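View pics/scenez.png

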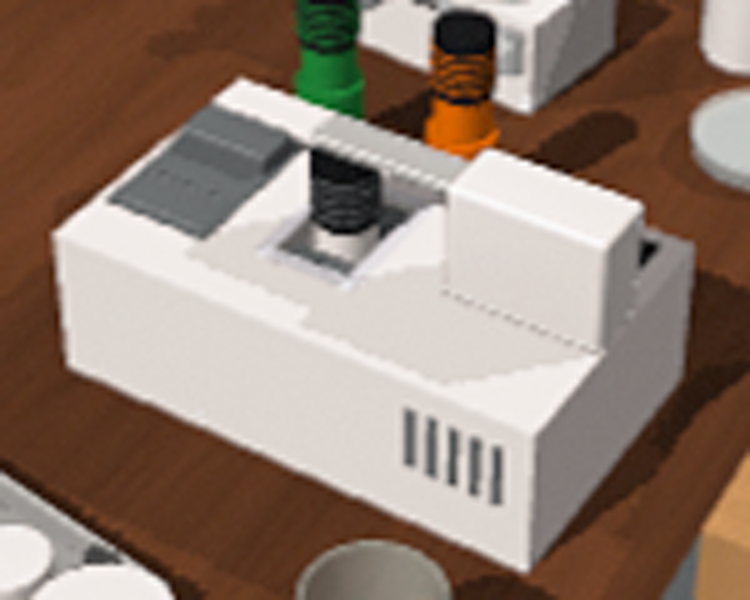

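Run:
```python
from h import *
im,d,K,T=load("top0"); P=cloud(d,K,T);z=P[:,:,2]
c=im[180:265,305:385];cv2.imwrite("pics/tray.png",cv2.resize(c[:,:,::-1],None,fx=7,fy=7,interpolation=cv2.INTER_CUBIC))
# tray: non-wood pixels (low saturation)
hsv=cv2.cvtColor(im,cv2.COLOR_RGB2HSV)
m=(hsv[:,:,1]<70).astype(np.uint8);m[:185]=0;m[:,:312]=0;m[:,375:]=0;m[262:]=0
m[(z>.04)]=0
n,l,s,cc=cv2.connectedComponentsWithStats(m,connectivity=4)
i=1+np.argmax(s[1:,4]);print(s[i])
cs,_=cv2.findContours((l==i).astype(np.uint8),cv2.RETR_EXTERNAL,cv2.CHAIN_APPROX_NONE)
W=cast(K,T,cs[0][:,0],.025);r=rect(W[:,:2]);print(r,cv2.boxPoints(r).round(1).tolist())
fl=(l==i)&(np.abs(z-.004)<.004);print("floor",fl.sum(),rect(P[fl][:,:2]))
v,u=np.nonzero((z>.055)&(z<.07)&(np.indices(z.shape)[1]<362)&(np.indices(z.shape)[1]>330)&(np.indices(z.shape)[0]>190)&(np.indices(z.shape)[0]<225))
print("jar",len(u),rect(P[v,u][:,:2]))
v,u=np.nonzero((z>.14)&(z<.16)&(np.indices(z.shape)[1]>350)&(np.indices(z.shape)[1]<390)&(np.indices(z.shape)[0]<190)&(np.indices(z.shape)[0]>150));print("bottle",rect(P[v,u][:,:2]))
# keys: z of the two, guard
for z0,z1,b in [(.107,.117,(240,205,285,242)),(.160,.171,(255,160,280,205)),(.168,.178,(255,130,285,172))]:
    mm=np.zeros(z.shape,bool);mm[b[1]:b[3],b[0]:b[2]]=1;mm&=(z>z0)&(z<z1);print(mm.sum(),np.median(z[mm]),rect(P[mm][:,:2]))
```

```text
[ 316  189   52   68 2448]
((495.6875915527344, -297.6872863769531), (141.06307983398438, 204.80618286132812), 78.65057373046875) [[381.3999938964844, -346.70001220703125], [582.2000122070312, -387.0], [610.0, -248.6999969482422], [409.20001220703125, -208.39999389648438]]
floor 1409 ((496.0062255859375, -302.1767883300781), (143.49557495117188, 207.65318298339844), 78.49089813232422)
jar 135 ((548.7600708007812, -306.1365661621094), (41.05741500854492, 42.25900650024414), 56.56498336791992)
bottle ((660.4642944335938, -378.64599609375), (64.71247863769531, 64.87200927734375), 28.41481590270996)
172 0.11080691420239897 ((495.5534973144531, -31.838348388671875), (102.71880340576172, 67.73045349121094), 87.53997802734375)
279 0.16508533801431002 ((625.4260864257812, -43.17930221557617), (109.71284484863281, 42.67938232421875), 0.019856015220284462)
372 0.17171740012860115 ((700.6602172851562, -44.53627395629883), (43.6280403137207, 109.18235778808594), 86.53468322753906)
```

View pics/tray.png

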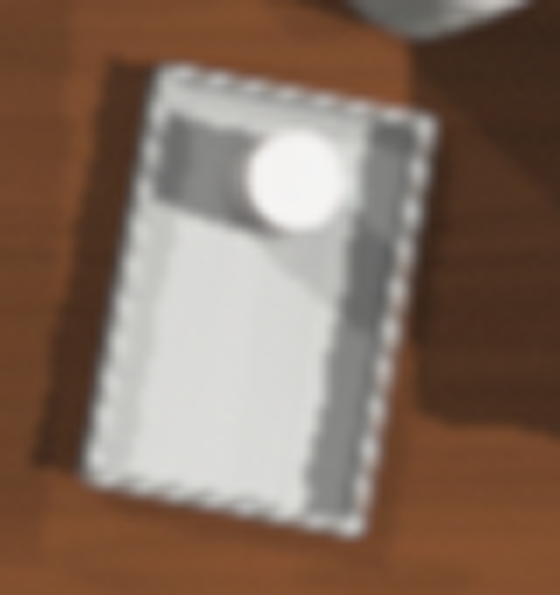

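```bash
cat >> h.py <<'E'
from scipy.spatial.transform import Rotation as Ro
YAW=np.deg2rad(-3.487); WELL=np.array([.5864,-.0379])
HX=np.array([np.cos(YAW),np.sin(YAW),0]);HY=np.array([-np.sin(YAW),np.cos(YAW),0])
def hp(x,y,z): return np.r_[WELL,0]+x*HX+y*HY+np.r_[0,0,z]
def down(yaw,s=1):
    y=s*np.array([-np.sin(yaw),np.cos(yaw),0]);x=np.array([0,0,-1.])
    return Ro.from_matrix(np.c_[x,y,np.cross(x,y)])
def rpy(R): return R.as_euler("xyz")
E
python3 - <<'E' 2>&1 | grep -v Warn
from h import *
from plant import *
for s in (1,-1):
  for p,y in [(hp(-.095,.03,.1),YAW),(hp(0,0,.12),YAW),((.447,-.289,.2),YAW),((.447,-.289,.2),np.deg2rad(-11))]:
    q=inverse_kinematics(p,rpy(down(y,s)));print(s,None if q is None else np.round(q,2))
E
```

```text
1 [-0.16 -0.    1.96  0.    1.19 -1.67]
1 [-0.2   0.2   1.7   0.    1.25 -1.71]
1 [-0.72 -0.01  1.76  0.    1.39 -2.23]
1 [-0.72 -0.01  1.76  0.    1.39 -2.1 ]
-1 [-0.16 -0.    1.96  0.    1.19  1.47]
-1 [-0.2   0.2   1.7   0.    1.25  1.43]
-1 [-0.72 -0.01  1.76  0.    1.39  0.91]
-1 [-0.72 -0.01  1.76  0.    1.39  1.04]
```

```bash
python3 - <<'E' 2>&1 | grep -v Warn
from h import *
from plant import *
o=observe();p=o["eef_pos"]
move_l([p[0],p[1],.27],feed=.25)
gripper_to(0.0)
R=rpy(down(YAW,-1))
k=hp(-.095,.03,0)
movep([k[0],k[1],.25],R)
move_l([k[0],k[1],.122],feed=.2)
print(observe()["time_s"],observe()["ft_force"])
print("stop",move_l([k[0],k[1],.0985],feed=.02,max_force=22))
o=observe();print(o["time_s"],o["eef_pos"],o["ft_force"])
c=get_calibration("wrist");im,d=get_image("wrist");cv2.imwrite("pics/w1.png",im[:,:,::-1])
im,d=get_image("scene");cv2.imwrite("pics/s1.png",cv2.resize(im[150:290,170:340,::-1],None,fx=4,fy=4))
E
```

```text
4.3667 [ 0.65437925 -0.26917614  0.61299394]
stop False
5.6917 [ 0.49354726 -0.00219673  0.09866962] [-0.60328998  0.05718967  0.22092331]
```

View pics/w1.png

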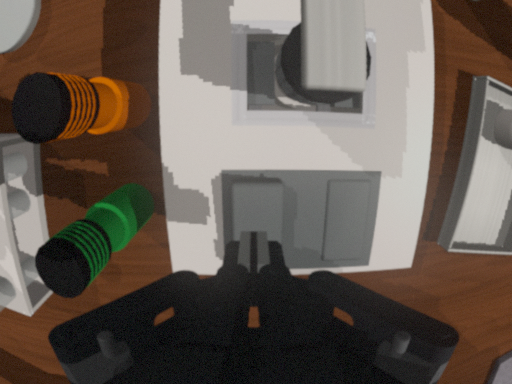

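View pics/s1.png

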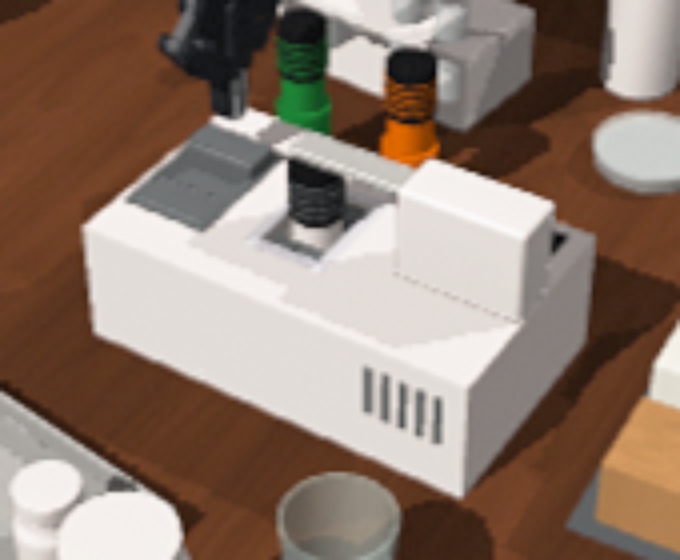

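```bash
python3 - <<'E' 2>&1 | grep -v Warn
from h import *
from plant import *
o=observe();print(o["time_s"],o["eef_pos"],o["opening"],o["tcp_rot"])
for n in ("scene","top"):
    _,_,K,T=load(n+"0")
    def pr(p):
        c=T[:3,:3].T@(p-T[:3,3]);return (K@(c/c[2]))[:2]
    for nm,p in [("tcp",o["eef_pos"]),("kr",hp(-.095,.03,.112)),("kh",hp(-.095,-.03,.1)),("fl",hp(-.135,.09,.098)),("fr",hp(-.135,-.09,.098)),("cap",hp(0,0,.153))]: 
        u=pr(p);print(n,nm,u,((u-[170,150])*4).round(),((u-[225,130])*5).round())
im,d=get_image("top");cv2.imwrite("pics/t1.png",cv2.resize(im[130:260,210:310,::-1],None,fx=5,fy=5))
_,_,K,T=load("top0")
P=cloud(d,K,T)
np.savez("top1.npz",im=im,d=d,K=K,T=T)
E
```

```text
5.7917 [ 0.49353143 -0.00219579  0.09866065] 0.0001678747189883137 [ 2.99512017  1.57050502 -0.20729775]
scene tcp [227.65689629 188.52793324] [231. 154.] [ 13. 293.]
scene kr [227.4456267  184.78280313] [230. 139.] [ 12. 274.]
scene kh [215.31978084 198.6699705 ] [181. 195.] [-48. 343.]
scene fl [228.28803203 174.78353783] [233.  99.] [ 16. 224.]
scene fr [190.86375087 205.63717301] [ 83. 223.] [-171.  378.]
scene cap [249.11094751 188.74972538] [316. 155.] [121. 294.]
top tcp [252.44319468 222.22790729] [330. 289.] [137. 461.]
top kr [252.46416456 222.16250897] [330. 289.] [137. 461.]
top kh [271.48885316 223.39924934] [406. 294.] [232. 467.]
top fl [232.58992612 233.87718157] [250. 336.] [ 38. 519.]
top fr [289.80016305 237.28963315] [479. 349.] [324. 536.]
top cap [264.23512317 191.26184361] [377. 165.] [196. 306.]
```

View pics/t1.png

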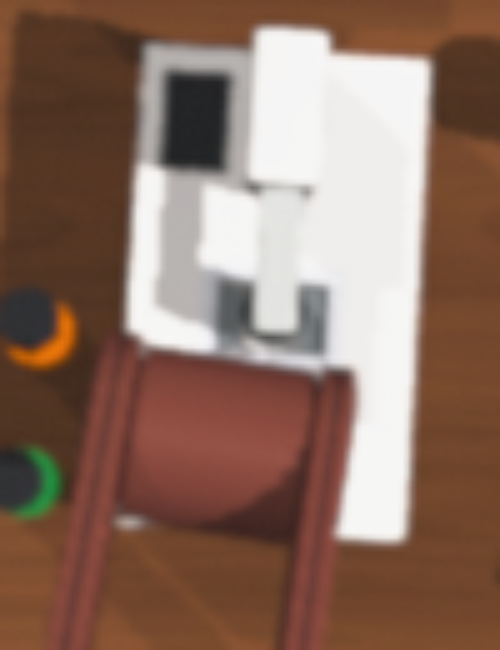

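```bash
python3 - <<'E' 2>&1 | grep -v Warn
from h import *
from plant import *
im,d=get_image("scene");c=get_calibration("scene");K,T=c["intrinsics"],c["world_from_camera"]
np.savez("scene1.npz",im=im,d=d,K=K,T=T)
P=cloud(d,K,T)
for v in range(168,194,2): print(v,[(u,P[v,u].round(3).tolist(),im[v,u].tolist()) for u in (226,229)])
cv2.imwrite("pics/s2.png",cv2.resize(im[140:220,190:290,::-1],None,fx=8,fy=8,interpolation=cv2.INTER_NEAREST))
E
```

```text
168 [(226, [0.507, -0.026, 0.188], [23, 22, 23]), (229, [0.508, -0.013, 0.181], [27, 28, 29])]
170 [(226, [0.5, -0.017, 0.174], [16, 18, 20]), (229, [0.505, -0.008, 0.17], [74, 74, 74])]
172 [(226, [0.499, -0.015, 0.166], [18, 18, 20]), (229, [0.505, -0.008, 0.164], [75, 76, 76])]
174 [(226, [0.499, -0.015, 0.159], [26, 28, 31]), (229, [0.505, -0.01, 0.158], [103, 103, 102])]
176 [(226, [0.499, -0.015, 0.152], [32, 33, 37]), (229, [0.505, -0.01, 0.151], [108, 109, 108])]
178 [(226, [0.497, -0.013, 0.143], [12, 12, 15]), (229, [0.502, -0.006, 0.141], [115, 116, 115])]
180 [(226, [0.465, 0.034, 0.097], [247, 241, 237]), (229, [0.475, 0.036, 0.099], [241, 234, 232])]
182 [(226, [0.482, 0.008, 0.112], [166, 162, 161]), (229, [0.478, 0.031, 0.096], [244, 237, 234])]
184 [(226, [0.488, -0.001, 0.112], [112, 115, 115]), (229, [0.496, 0.002, 0.113], [112, 113, 115])]
186 [(226, [0.492, -0.009, 0.111], [113, 116, 116]), (229, [0.498, -0.001, 0.109], [115, 117, 117])]
188 [(226, [0.499, -0.019, 0.113], [117, 120, 120]), (229, [0.508, -0.018, 0.116], [113, 115, 117])]
190 [(226, [0.499, -0.019, 0.106], [106, 107, 109]), (229, [0.51, -0.02, 0.111], [135, 138, 138])]
192 [(226, [0.5, -0.022, 0.101], [96, 99, 99]), (229, [0.509, -0.02, 0.103], [98, 99, 100])]
```

View pics/s2.png

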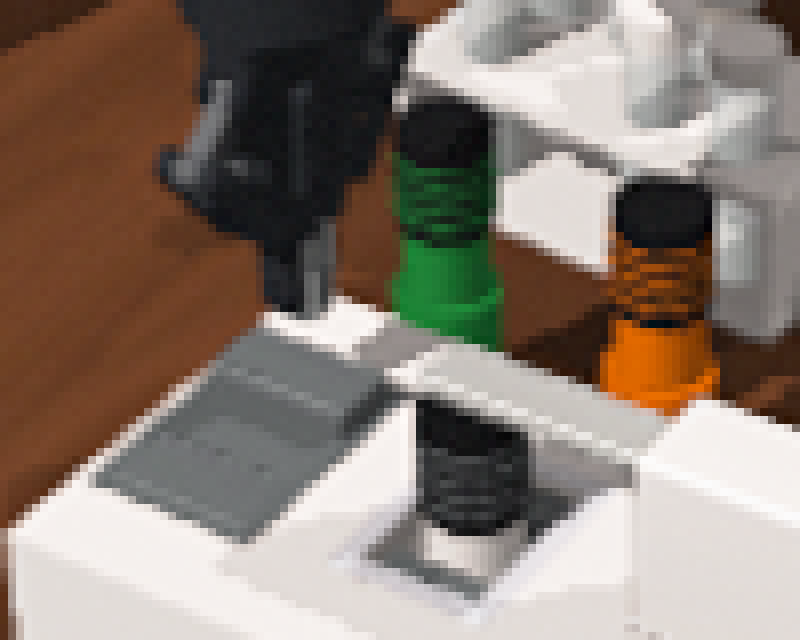

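```bash
python3 - <<'E' 2>&1 | grep -v Warn
from h import *
im,d,K,T=load("scene0");P=cloud(d,K,T)
m=np.zeros(d.shape,bool);m[10:75,230:275]=1;m&=(im.max(2)<60)&(d>0)&(d<1.9)
Q=P[m];Q=Q[(abs(Q[:,0]-.26)<.12)&(abs(Q[:,1]-.57)<.12)];print(len(Q),np.percentile(Q[:,2],[0,2,5,10,50]),Q[Q[:,2].argsort()[:8]].round(3))
im,d,K,T=load("top0");P=cloud(d,K,T)
c=P[285:330,0:75].reshape(-1,3);k=(c[:,2]>.12);print(np.percentile(c[k][:,2],[1,5,10,50]))
for n in("scene0",):
    im,d,K,T=load(n);p=np.array([.2589,.5681,.1934]);q=T[:3,:3].T@(p-T[:3,3]);print((K@(q/q[2]))[:2])
cv2.imwrite("pics/g0.png",cv2.resize(load("scene0")[0][0:90,215:295,::-1],None,fx=6,fy=6))
E
```

```text
895 [0.24450957 0.2604115  0.27472702 0.29373421 0.34288312] [[0.233 0.531 0.245]
 [0.277 0.609 0.246]
 [0.272 0.618 0.246]
 [0.27  0.613 0.247]
 [0.286 0.599 0.251]
 [0.271 0.611 0.252]
 [0.284 0.604 0.253]
 [0.237 0.517 0.254]]
[0.25828601 0.29606592 0.30971831 0.4482693 ]
[252.82750501  75.82946907]
```

View pics/g0.png

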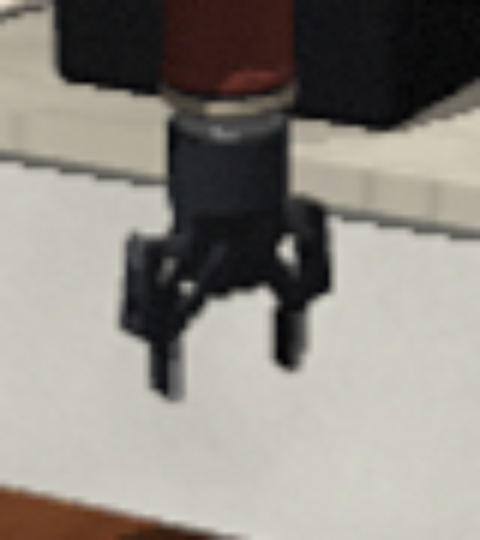

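```bash
python3 - <<'E' 2>&1 | grep -v Warn
from h import *
from plant import *
def wcloud(d,K,T):
    v,u=np.indices(d.shape);x=(u-K[0,2])/K[0,0];y=(v-K[1,2])/K[1,1];r=np.hypot(x,y)+1e-9
    s=np.tan(r)/r
    p=np.stack([x*s*d,y*s*d,d],-1);return p@T[:3,:3].T+T[:3,3]
im,d,K,T=load("wrist0");P=wcloud(d,K,T);print("start bench z",np.median(P[150:220,150:350,2]))
c=get_calibration("wrist");im,d=get_image("wrist");K,T=c["intrinsics"],c["world_from_camera"];np.savez("wrist1.npz",im=im,d=d,K=K,T=T)
P=wcloud(d,K,T)
for nm,(u,v) in dict(key_r=(255,190),key_h=(350,200),blk=(200,200),bench=(150,240),guard=(335,40),tip=(253,240),tip2=(253,236)).items(): print(nm,P[v-1:v+2,u-1:u+2].reshape(-1,3).mean(0).round(4))
print(T[:3,3],observe()["eef_pos"])
E
```

```text
start bench z 0.0016684730715807172
key_r [ 0.5181 -0.0048  0.1136]
key_h [ 0.5044 -0.066   0.102 ]
blk [0.5097 0.0309 0.0996]
bench [0.4386 0.1122 0.0015]
guard [ 0.5905 -0.0396  0.1668]
tip [ 0.5043 -0.0029  0.1521]
tip2 [ 0.5042 -0.0029  0.1473]
[ 0.5638978  -0.00660901  0.2797441 ] [ 0.49344389 -0.00219078  0.0985801 ]
```

The wrist camera's own depth (bench, keys) agrees with the given heights. Both views put the real fingertips about 40 mm above the reported TCP, so the tool length is off. I'll get the offset from contact with the key top (112 mm), then press.

```bash
python3 - <<'E' 2>&1 | grep -v Warn
from h import *
from plant import *
k=hp(-.095,.03,0)
move_l([k[0],k[1],.082],feed=.08,max_force=5)
r=move_l([k[0],k[1],.058],feed=.02,max_force=3)
o=observe();z1=o["eef_pos"][2];print(r,z1,o["ft_force"],o["time_s"])
if r:
    r=move_l([k[0],k[1],z1-.014],feed=.02,max_force=20)
    o=observe();print(r,o["eef_pos"],o["ft_force"],o["time_s"])
im,d=get_image("scene");cv2.imwrite("pics/s3.png",cv2.resize(im[140:220,190:290,::-1],None,fx=8,fy=8,interpolation=cv2.INTER_NEAREST))
E
```

```text
True 0.07385170640205396 [ 1.29043388 -1.4742257   1.61274694] 6.8833
True [ 0.49320775 -0.00215679  0.06322309] [-2.43929578  0.62861425  5.75359771] 7.45
```

View pics/s3.png

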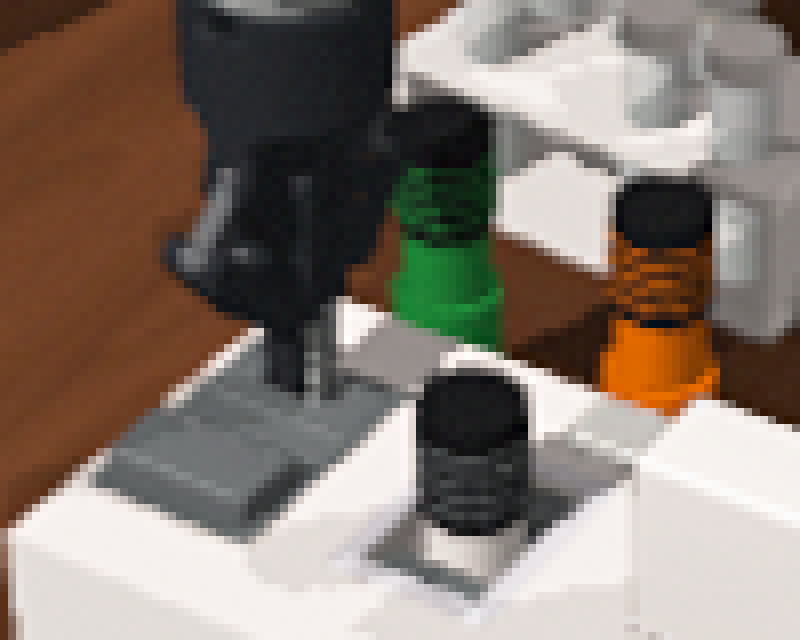

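The latched key is up and the bar has drawn back. I'll press once more to make sure it's fully down, then back off and measure the cap and bar.

```bash
python3 - <<'E' 2>&1 | grep -v Warn
from h import *
from plant import *
k=hp(-.095,.03,0)
r=move_l([k[0],k[1],.0588],feed=.02,max_force=25)
o=observe();print(r,o["eef_pos"],o["ft_force"])
hold(.15);o=observe();print(o["eef_pos"],o["ft_force"])
move_l([k[0],k[1],.15],feed=.25)
gripper_to(.066,60)
p=hp(-.10,.0,.18)
move_l(p,feed=.25)
c=get_calibration("wrist");im,d=get_image("wrist");np.savez("wrist2.npz",im=im,d=d,K=c["intrinsics"],T=c["world_from_camera"]);cv2.imwrite("pics/w2.png",im[:,:,::-1])
im,d=get_image("scene");c=get_calibration("scene");np.savez("scene2.npz",im=im,d=d,K=c["intrinsics"],T=c["world_from_camera"]);cv2.imwrite("pics/s4.png",cv2.resize(im[140:220,190:290,::-1],None,fx=8,fy=8,interpolation=cv2.INTER_NEAREST))
im,d=get_image("top");c=get_calibration("top");np.savez("top2.npz",im=im,d=d,K=c["intrinsics"],T=c["world_from_camera"]);cv2.imwrite("pics/t4.png",cv2.resize(im[130:260,210:310,::-1],None,fx=5,fy=5,interpolation=cv2.INTER_NEAREST))
print(observe()["time_s"],observe()["opening"])
E
```

```text
True [ 0.49322336 -0.00217202  0.06325381] [-2.16812989  0.12957845  6.73894939]
[ 0.49320876 -0.00215724  0.06323628] [-1.81011365  0.4931861   5.81475881]
9.475 0.06582737467089295
```

View pics/w2.png

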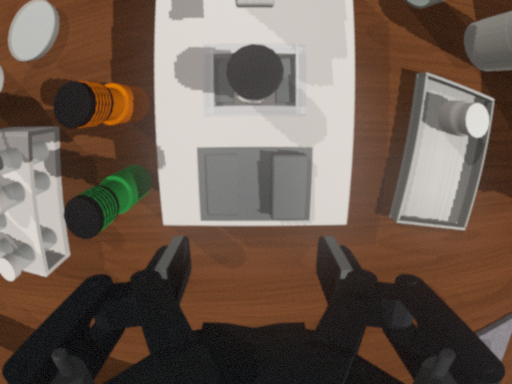

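View pics/t4.png

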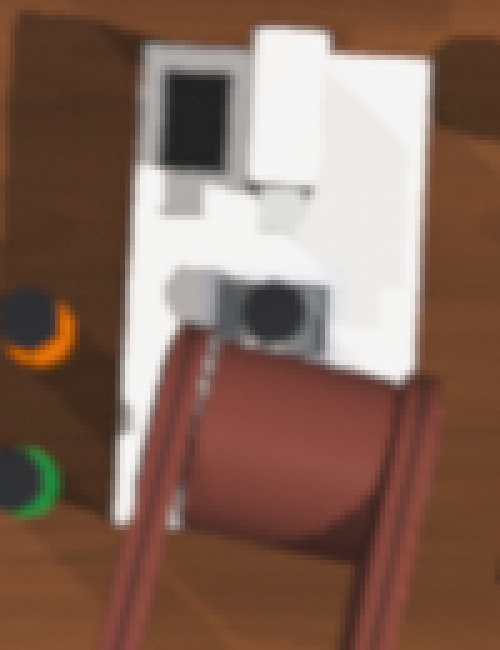

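```bash
python3 - <<'E' 2>&1 | grep -v Warn
from h import *
def wcast(K,T,uv,zp):
    uv=np.atleast_2d(uv).astype(float);x=(uv[:,0]-K[0,2])/K[0,0];y=(uv[:,1]-K[1,2])/K[1,1];r=np.hypot(x,y)+1e-9
    R=np.c_[x/r*np.sin(r),y/r*np.sin(r),np.cos(r)]@T[:3,:3].T;o=T[:3,3];return o+R*((zp-o[2])/R[:,2])[:,None]
def H(p): q=p[:2]-WELL;return (q@HX[:2],q@HY[:2])
im,d,K,T=load("wrist2")
m=np.zeros(d.shape,np.uint8);m[30:110,215:300]=1;m&=(im.max(2)<62).astype(np.uint8)
cs,_=cv2.findContours(m,cv2.RETR_EXTERNAL,cv2.CHAIN_APPROX_NONE);c=max(cs,key=cv2.contourArea);print(cv2.boundingRect(c))
W=wcast(K,T,c[:,0],.153);(x,y),r=cv2.minEnclosingCircle(np.float32(W[:,:2]*1000));print("wrist cap",x,y,r,H(np.array([x,y])/1000))
# upper arc (far side) lies on top rim: fit robustly by extents
mx,mn=W[:,:2].max(0),W[:,:2].min(0);print(mn,mx)
# well outline and block top edges via depth
v,u=np.indices(d.shape);x_=(u-K[0,2])/K[0,0];y_=(v-K[1,2])/K[1,1];r_=np.hypot(x_,y_)+1e-9;s=np.tan(r_)/r_
P=np.stack([x_*s*d,y_*s*d,d],-1)@T[:3,:3].T+T[:3,3]
z=P[...,2]
row=P[130];k=(abs(row[:,2]-.0985)<.005);print("block width row130",[H(p) for p in row[k][[0,-1]]])
row=P[180];k=(abs(row[:,2]-.0985)<.005)&(np.arange(512)>140)&(np.arange(512)<370);print("row180",[H(p) for p in row[k][[0,-1]]])
kk=(abs(z-.112)<.004)&(u>260)&(u<320)&(v>140)&(v<230);print("key_hold",kk.sum(),np.median(z[kk]),rect([H(p) for p in P[kk]]))
cap=(abs(z-.153)<.004)&(u>215)&(u<300)&(v<110)&(v>30);print("cap",cap.sum(),rect([H(p) for p in P[cap]]))
im,d,K,T=load("top2")
m=np.zeros(d.shape,np.uint8);m[183:202,255:275]=1;m&=(im.max(2)<62).astype(np.uint8)
cs,_=cv2.findContours(m,cv2.RETR_EXTERNAL,cv2.CHAIN_APPROX_NONE);c=max(cs,key=cv2.contourArea)
W=cast(K,T,c[:,0],.153);(x,y),r=cv2.minEnclosingCircle(np.float32(W[:,:2]*1000));print("top cap",x,y,r,H(np.array([x,y])/1000))
P=cloud(d,K,T);g=np.zeros(d.shape,bool);g[165:185,255:275]=1;g&=(abs(P[...,2]-.165)<.003);print("guard",min(H(p)[0] for p in P[g]))
E
```

```text
(252, 88, 1, 1)
wrist cap 573.2930297851562 -37.06454086303711 9.999999747378752e-05 (np.float64(-0.01313351864017005), np.float64(3.671934969304096e-05))
[ 0.57329302 -0.03706454] [ 0.57329302 -0.03706454]
block width row130 [(np.float64(-0.044199264625234075), np.float64(0.08792952353270196)), (np.float64(-0.044258595014651306), np.float64(-0.0916305140197486))]
row180 [(np.float64(-0.0910014650028864), np.float64(0.0876510471300857)), (np.float64(-0.09138892515571917), np.float64(-0.0919023349699405))]
key_hold 2317 0.11356669766576288 ((-94.66397857666016, -32.08212661743164), (31.755090713500977, 58.753990173339844), 89.79401397705078)
cap 2462 ((-0.8556900024414062, -1.7342567443847656), (39.3309440612793, 38.78765106201172), 89.54618835449219)
top cap 584.96435546875 -37.5463981628418 16.484716415405273 (np.float64(-0.0014544934088260163), np.float64(0.0002656283174501012))
guard 0.04511193676829549
```

The bar end reads 45 mm back and the key stands 112 mm high, so the release is complete. Now I'll grasp the cap with the jaws along heater y.

```bash
python3 - <<'E' 2>&1 | grep -v Warn
from h import *
from plant import *
R=rpy(down(YAW,-1))
g=hp(-.001,-.0008,0)
move_l([g[0],g[1],.18],feed=.25)
print(move_l([g[0],g[1],.073],feed=.12,max_force=12))
o=observe();print(o["eef_pos"],o["ft_force"])
gripper_to(.02,60)
o=observe();print(o["time_s"],o["opening"],o["eef_pos"],o["ft_force"])
im,d=get_image("scene");cv2.imwrite("pics/s5.png",cv2.resize(im[120:230,180:300,::-1],None,fx=6,fy=6,interpolation=cv2.INTER_CUBIC))
im,d=get_image("wrist");cv2.imwrite("pics/w5.png",im[:,:,::-1])
E
```

```text
False
[ 0.58612041 -0.0388107   0.0740245 ] [ 0.87194196  0.08014622 -0.32369319]
11.425 0.038837537805845715 [ 0.58635409 -0.03898794  0.07426325] [ 0.93809924 -0.22527409  5.81969477]
```

View pics/s5.png

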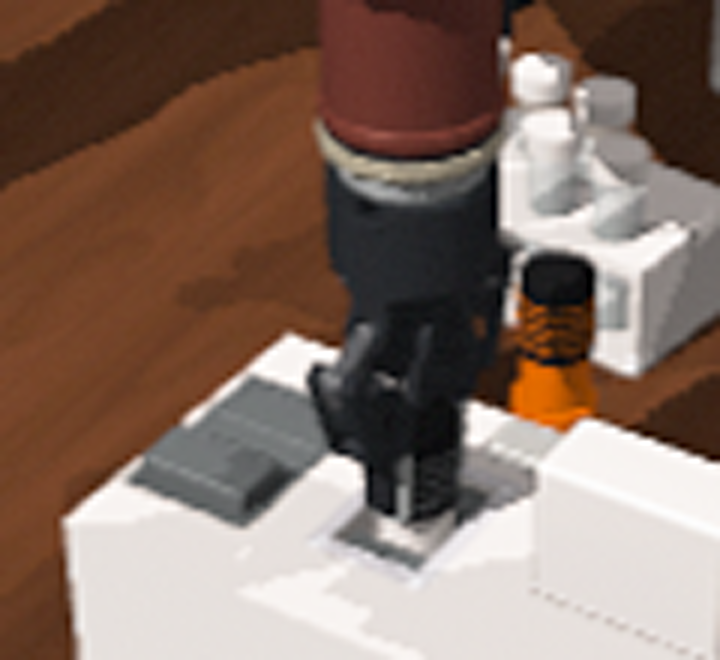

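View pics/w5.png

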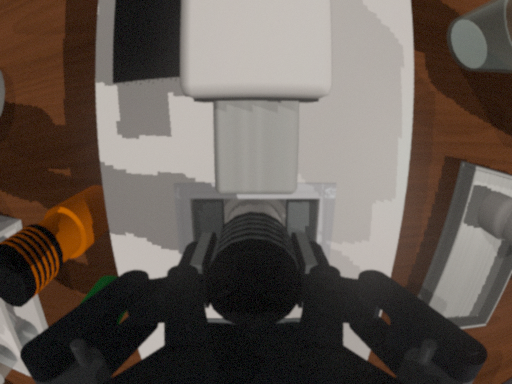

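Cap gripped at 38.8 mm opening. Now rock about each foot edge.

```bash
python3 - <<'E' 2>&1 | grep -v Warn
from h import *
from plant import *
g=hp(-.001,-.0008,.0735); R0=down(YAW,-1)
base=hp(-.001,-.0008,.0085)
def tilt(side,th,feed=.05):
    piv=base+side*.019*HY
    Q=Ro.from_rotvec(-side*th*HX)
    r=move_l(piv+Q.apply(g-piv),feed=feed,rotation=rpy(Q*R0),max_force=40)
    return r
for side in (1,-1):
    for th in (.035,.07,.105,.15):
        r=tilt(side,th);o=observe();print(side,th,r,o["ft_force"].round(1),o["torque"].round(2),o["opening"].round(4))
        if r: break
    if r: break
    im,d=get_image("wrist");cv2.imwrite(f"pics/tilt{side}.png",im[:,:,::-1])
    tilt(side,.07);r=tilt(side,0.0);o=observe();print("up",r,o["eef_pos"],o["ft_force"].round(1),o["time_s"])
    if r: break
E
```

```text
Traceback (most recent call last):
AttributeError: 'float' object has no attribute 'round'
```

```bash
cat >> h.py <<'E'
g=hp(-.001,-.0008,.0735); R0=down(YAW,-1)
base=hp(-.001,-.0008,.0085)
def tilt(side,th,feed=.05):
    from plant import move_l
    piv=base+side*.019*HY
    Q=Ro.from_rotvec(-side*th*HX)
    return move_l(piv+Q.apply(g-piv),feed=feed,rotation=rpy(Q*R0),max_force=40)
E
python3 - <<'E' 2>&1 | grep -v Warn
from h import *
from plant import *
o=observe();print(o["time_s"],o["eef_pos"],o["ft_force"])
for side in (1,-1):
    for th in (.035,.07,.105,.15):
        r=tilt(side,th);o=observe();print(side,th,r,o["ft_force"].round(1),o["torque"].round(2),o["opening"],o["time_s"])
        if r: break
    if r: break
    im,d=get_image("wrist");cv2.imwrite(f"pics/tilt{side}.png",im[:,:,::-1])
    tilt(side,.07);r=tilt(side,0.0);o=observe();print("up",r,o["eef_pos"],o["ft_force"].round(1),o["time_s"])
    if r: break
E
```

```text
11.775 [ 0.5862671  -0.037292    0.07481668] [ 1.14714239 -4.55784475  2.94167495]
1 0.035 False [ 0.4 -5.4  4.1] [-1.32 -0.19 -0.03] 0.039094852717110676 12.025
1 0.07 False [ 1.  -6.3  4.7] [-1.42 -0.19 -0.01] 0.03881135219529737 12.275
1 0.105 False [ 1.7 -7.1  3.4] [-1.35 -0.29  0.03] 0.038839253933524547 12.525
1 0.15 False [ 0.9 -6.7  4. ] [-1.32 -0.22  0.  ] 0.038998737579445206 12.775
up False [ 0.58605226 -0.03807695  0.07421035] [1.1 1.3 6.1] 13.3333
-1 0.035 False [0.9 0.9 5.4] [ 0.34 -0.19  0.06] 0.03869611477090769 13.5833
-1 0.07 False [1.9 3.7 5. ] [ 0.76 -0.21  0.02] 0.038539684558381554 13.8333
-1 0.105 False [1.3 5.  4.8] [ 1.19 -0.31 -0.03] 0.03868556122849498 14.0833
-1 0.15 False [1.1 6.4 6.5] [ 1.57 -0.3  -0.09] 0.03899183652783212 14.3333
up False [ 0.58594736 -0.03839678  0.07424591] [-0.2 -2.8  7.4] 14.8917
```

Run:
```python
import cv2,numpy as np
a=cv2.imread("pics/tilt1.png")[130:384,60:440];b=cv2.imread("pics/tilt-1.png")[130:384,60:440]
cv2.imwrite("pics/tilts.png",np.hstack([a,b]))
```

```text
(no output)
```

View pics/tilts.png

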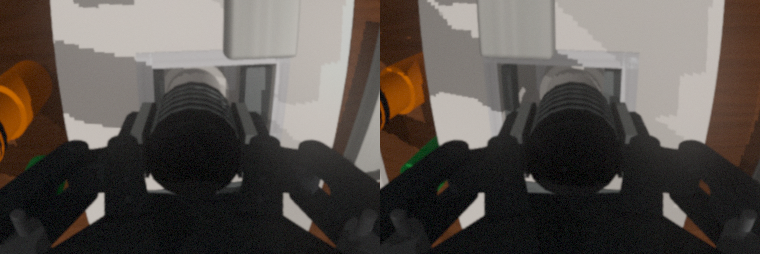

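Both tilts are visible: cap tilted left, then right, with 6–7 N side force, which matches the shoes moving. Now a force-guarded pull.

```bash
python3 - <<'E' 2>&1 | grep -v Warn
from h import *
from plant import *
r=move_l(g+[0,0,.03],feed=.06,max_force=16);o=observe();print(r,o["eef_pos"],o["ft_force"].round(1),o["opening"])
if not r:
    r=move_l(g+[0,0,.155],feed=.15,max_force=20);o=observe();print(r,o["eef_pos"],o["ft_force"].round(1),o["opening"],o["time_s"])
im,d=get_image("scene");cv2.imwrite("pics/s6.png",im[:,:,::-1])
E
```

```text
False [ 0.5849087  -0.03859032  0.10338529] [-0.1  0.7 -2.9] 0.038698448648580554
False [ 0.58451756 -0.03849801  0.22704931] [-1.   0.4 -3.3] 0.038703449167993544 16.525
```

View pics/s6.png

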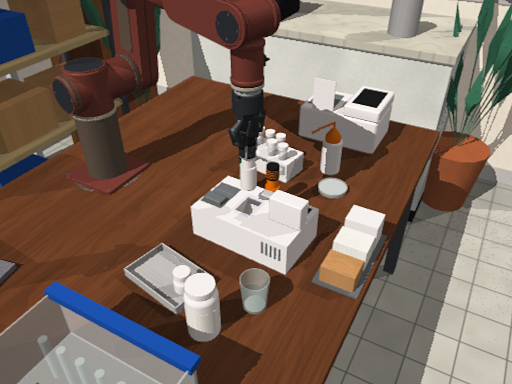

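Free and lifted. Carry to the tray.

```bash
python3 - <<'E' 2>&1 | grep -v Warn
from h import *
from plant import *
t=(.446,-.289)
move_l([*t,.2285],feed=.15)
move_l([*t,.105],feed=.12)
hold(.1)
o=observe();print(o["time_s"],o["eef_pos"],o["ft_force"].round(1),o["tcp_rot"])
im,d=get_image("scene");cv2.imwrite("pics/s7.png",cv2.resize(im[170:320,100:260,::-1],None,fx=4.5,fy=4,interpolation=cv2.INTER_CUBIC))
im,d=get_image("wrist");cv2.imwrite("pics/w7.png",im[:,:,::-1])
E
```

```text
19.9083 [ 0.44665607 -0.28958698  0.10612526] [ 0.2 -0.6 -2.8] [ 2.46989569  1.56876812 -0.73254559]
```

View pics/s7.png

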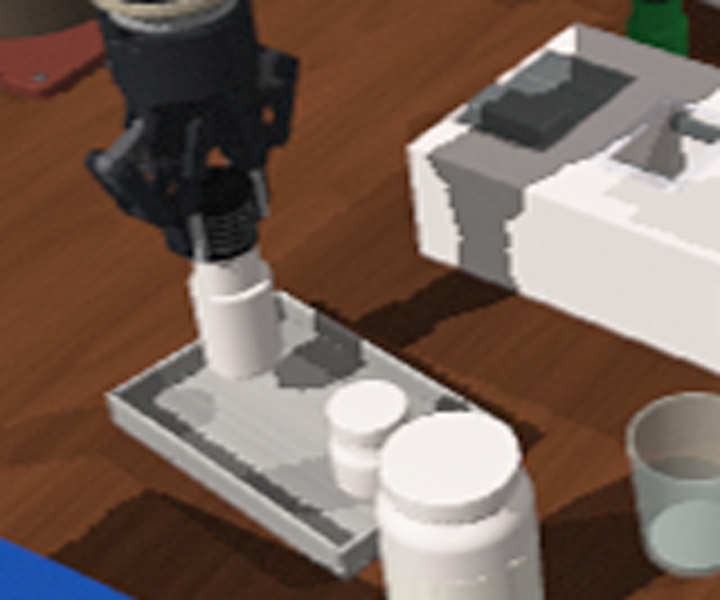

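View pics/w7.png

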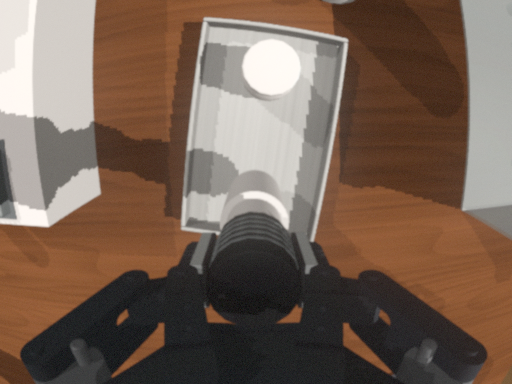

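Vessel hangs upright over the near half of the tray, with the jar untouched ahead of it. Lowering to contact.

```bash
python3 - <<'E' 2>&1 | grep -v Warn
from h import *
from plant import *
p=[.446,-.289]
move_l([*p,.078],feed=.06,max_force=6)
r=move_l([*p,.064],feed=.01,max_force=2.5)
o=observe();print(r,o["time_s"],o["eef_pos"],o["ft_force"].round(1))
im,d=get_image("scene");cv2.imwrite("pics/s8.png",cv2.resize(im[170:320,100:260,::-1],None,fx=4.5,fy=4,interpolation=cv2.INTER_CUBIC))
E
```

```text
True 21.4417 [ 0.44597781 -0.28902693  0.07021917] [ 0.1 -0.7  4.5]
```

View pics/s8.png

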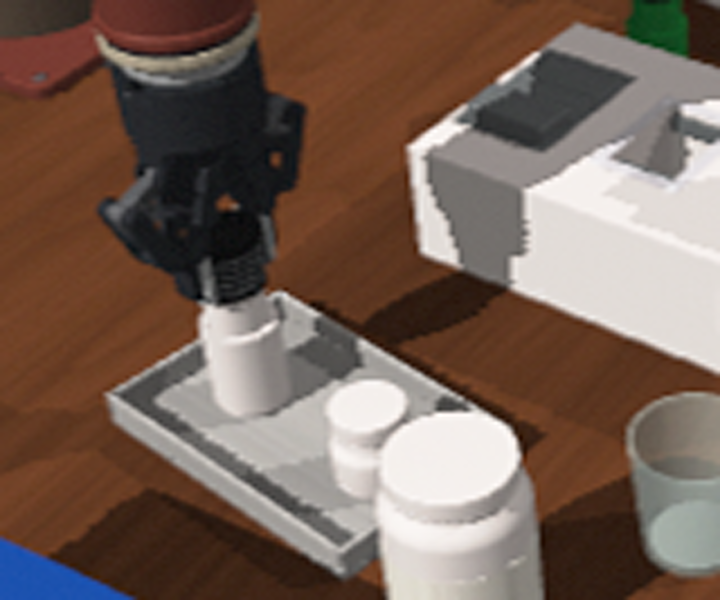

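Contact at TCP z 0.0702, as predicted for the 4 mm floor. Release and retreat.

```bash
python3 - <<'E' 2>&1 | grep -v Warn
from h import *
from plant import *
p=[.446,-.289]
gripper_to(.07);hold(.2)
move_l([*p,.25],feed=.12)
move_l([.36,-.12,.30],feed=.25)
hold(.5)
im,d=get_image("scene");cv2.imwrite("pics/s9.png",im[:,:,::-1])
im,d=get_image("top");c=get_calibration("top");K,T=c["intrinsics"],c["world_from_camera"];cv2.imwrite("pics/t9.png",im[:,:,::-1])
P=cloud(d,K,T);z=P[...,2]
a=(abs(z-.149)<.004)&(abs(P[...,0]-.446)<.04)&(abs(P[...,1]+.289)<.04);print("cap",a.sum(),P[a].mean(0) if a.any() else None)
b=(z>.055)&(z<.07)&(abs(P[...,0]-.549)<.04)&(abs(P[...,1]+.306)<.04);print("jar",b.sum(),rect(P[b][:,:2]))
for nm,x,y in (("rel",-.095,.03),("hold",-.095,-.03)):
    q=hp(x,y,0);k=(np.hypot(P[...,0]-q[0],P[...,1]-q[1])<.01);print(nm,np.median(z[k]))
print(observe()["time_s"],observe()["ft_force"])
E
```

```text
cap 104 [ 0.44614422 -0.28738949  0.14867236]
jar 132 ((549.0936889648438, -306.1916198730469), (40.64904022216797, 41.03361129760742), 13.928997993469238)
rel 0.09922400411223653
hold 0.1110521782213093
25.2917 [ 0.96478574 -0.02073604 -1.42967861]
```

View pics/s9.png

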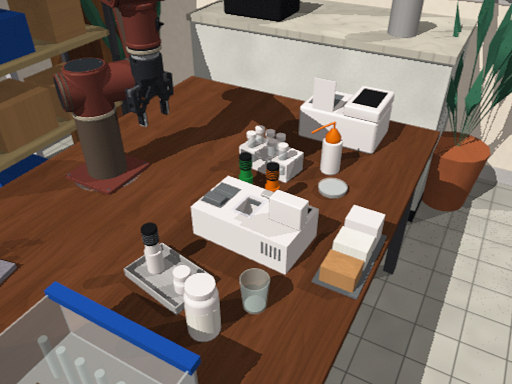

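View pics/t9.png

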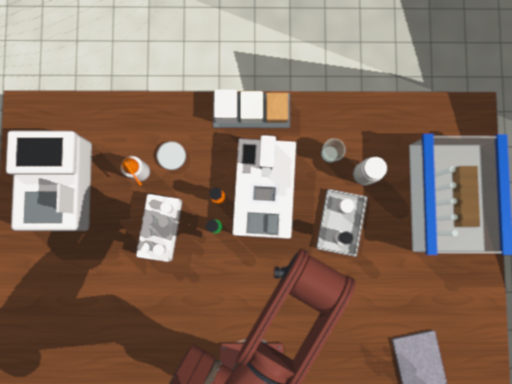

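The vessel stands upright in the tray, with its cap at (345,238) in the top view and its top at 149 mm, as expected. The jar, bottle, beaker and look-alikes haven't moved, and the arm is clear.

```bash
python3 -c "
from plant import *
job_done()"
```

```text
the job is handed in; nothing more can be done
```

The vessel is out of the heater and standing upright on the floor of the tray's near half. I handed the job in at about 25 s, with the arm clear of everything.

**What I did:**
- Pressed the raised key to its stop.
- Gripped the vessel's cap.
- Rocked it 0.15 rad towards the left shoe, then the right, with about 7 N of side force each way.
- Pulled it straight out, with about 3 N reading on the wrist.
- Carried it upright and lowered it into the tray until it touched the floor, then let go.

**Last checks:**
- **Vessel:** cap top at 149 mm, which is right for standing on the tray floor. The cap is within about 2 mm of where I released it.
- **Jar:** moved less than 0.5 mm by measurement, which is within the noise.
- **Keys and guard bar:** the pressed key reads 99 mm and the popped-up key 111 mm, and the bar's end was 45 mm behind the well's centre after the press.
- **Other objects:** the bottle, beaker, rack and look-alikes look unmoved in the pictures.

**Disagreements:**
- **Tool length:** the fingertips are about 37 mm shorter than the reported TCP. My first press therefore stopped in the air above the key. I measured the offset from contact with the key and used it from then on.
- **Camera offset:** the wrist and top cameras differed by about 2 mm sideways on the cap's position, so I used a value in between.
- **Shoe travel:** I did not measure how far the shoes moved. I judged it from the tilt, the side force and the easy pull.

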